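# Repack the glue sticks in reverse order and bin the dried-out one

### The arm

A 7-joint arm with a two-finger parallel gripper is mounted at the origin on the work surface. World frame = base frame: x ahead of the robot, y to its left, z up, the work surface at z = 0. Lengths are in m, angles in rad, forces in N, time in s.
With the tool pointing down it reaches from about 0.4 to 0.85 m from the base axis. Payload 4.5 kg.
Tool frame: the origin (TCP) lies at the very end of the fingers, on their centre line; the grasp point (between the pads) lies 19 mm behind it; z points along the fingers, y is the line along which they close (so a half turn about z gives the same grasp; the last joint's range is limited). The gripper opens to 88 mm and grips with 3 to 60 N. Pads are 18 mm wide; open, the fingers measure 123 mm over their backs; the gripper's body (75 mm by 187 mm) begins 45 mm behind the grasp point.
Start: joints at [1.152, 0.689, -0.195, 1.565, 0.157, 0.902, -0.215], TCP at [0.273, -0.562, 0.239] pointing down, gripper open.
Joint ranges: [-3.01, 3.01], [-0.46, 2.08], [-1.47, 1.51], [0.13, 2.56], [-1, 4.14], [0.04, 2.09], [-2.66, 2.66]. Speed limits (rad/s): [2.57, 2.57, 3.14, 3.14, 3.14, 3.14, 3.14].

### API

Orientations are given as a unit quaternion [x, y, z, w].
In Python, from plant import r gives the robot as it stands. The module is installed in compiled form; this text tells all that it offers.
- The arm moves only by the tool step_arm, never from a script. Its argument "increments" is a list of rows, each a list of 2 entries, a list of its own where there are three numbers: the shift along the world's x, y, z in cm, then the turn, a rotation vector about the world's x, y, z in degrees. A call has exactly 10 rows; each row shifts and turns the commanded pose from where the row before left it; what a row does not reach is not made up. A row lasts 1/10 s, in which the tool goes at most 50 mm and 8.59 degrees, less where a joint would pass 70% of its speed; a pose out of reach is approached as far as the arm can. A call is refused whole if a number of a shift passes 5 or a number of a turn 8.59, either way. A call with a gripper value outside its range is refused whole. "fingers" is the opening, from 0 (shut) to 1 (fully open), set as the call begins (left out, the last holds). The fingers move at their own pace and stop on an object; "grip_force" is the grip in N (left out, the last holds). Time passes only in rows, so rows that do not move let the fingers close, or fill a call up. It gives the time, the measured TCP pose, the force, the opening and the grip force at its end, in the units of the state.
- r.get_state(): the state, without advancing time (a new reading comes with each control period).
- r.snapshot(name): name is "scene" or "side" or "wrist"; returns (picture, depth): 420x560x3 uint8, red, green, blue; 420x560 float32, m along the optical axis (not along the pixel's ray), 0 where there is no reading.
- r.calibration(name): a dict with "fov_y" (degrees; the focal length in pixels is half the picture's height over the tangent of half this angle, whatever the lens; pixels are square), "cx", "cy" (the principal point, pixels), "R" (3x3) and "t" (3): a world point X has camera coordinates R X + t. Camera axes: x right, y down, z forward; pixel columns grow to the right and rows downward; lengths in m; the calibration is good to about 2 mm. A picture is of the moment at which its call begins: read the wrist's pose just before it. calibration takes no time and is no camera call; for the wrist camera it gives the pose at the moment of the call.
- r.finish_job(): hands the job in; it is judged then, once.
The state is a dict: "clock": time; "q": joint angles; "qd": joint speeds; "joint_torque": joint torques, N m; "tool_pos": TCP position; "eef_rot": TCP orientation; "contact_force": force on the tool from outside, world axes, zero at the start; "moment": the same for the moment, N m; "opening": opening from 0.0 (shut) to 1.0 (fully open); "finger_force": force on a finger pad.
Only numpy, scipy, OpenCV 4.12 (cv2) and the standard library are available. Lean on these libraries where they do the work, as an engineer would, in place of code of your own. Each camera call takes 0.05 s, during which the arm holds its last target. There are 200 camera calls.

### The job

Move the red, yellow and blue glue sticks from their pots into the three cells of the wooden kit rack, one per cell, in the reverse of their left-to-right order (the leftmost of the three goes into the rightmost cell, the rightmost into the leftmost), each standing upright. Throw the dried-out grey stick away by pushing it down through the orange flap of the green bin, so that it lies inside and the flap swings shut again. Do not knock any of the coloured sticks over.

Things in the scene. Friction and masses are not known exactly. Their poses are not given: they have to be found in the camera images.
- stick_red: red-capped glue stick, white barrel with red cap, band and foot: an upright cylinder 30 mm in diameter and 112 mm tall, about 80 g. Origin: centre of its underside; z runs up its length. Starts standing in the pot of its colour, up to 6 mm off the pot's centre, its top about 124 mm above the table.
- stick_yellow: yellow-capped glue stick, white barrel with yellow cap, band and foot: an upright cylinder 30 mm in diameter and 112 mm tall, about 80 g. Origin: centre of its underside; z runs up its length. Starts standing in the pot of its colour, up to 6 mm off the pot's centre, its top about 124 mm above the table.
- stick_blue: blue-capped glue stick, white barrel with blue cap, band and foot: an upright cylinder 30 mm in diameter and 112 mm tall, about 80 g. Origin: centre of its underside; z runs up its length. Starts standing in the pot of its colour, up to 6 mm off the pot's centre, its top about 124 mm above the table.
- stick_grey: the dried-out glue stick: grey barrel with dark grey, nearly black cap, band and foot, same size and weight as the others (30 mm diameter, 112 mm tall, about 80 g), standing among them in the grey pot, up to 6 mm off its centre. Origin: centre of its underside; z runs up its length.
- pot_red: red square pot in which the red stick stands at the start: 56 mm square outside, 48 mm inside, 36 mm high, floor 4 mm thick; fixed on an 8 mm thick metal tray. Origin: centre of its underside (8 mm above the table). The four pots (red, yellow, blue, grey; the grey one is not listed) stand in one straight row along their own y axis at 75 mm pitch, in any order; y points to the robot's left when the tray's yaw is 0 (the tray is yawed at most 0.15 rad).
- pot_yellow: yellow square pot in which the yellow stick stands at the start: 56 mm square outside, 48 mm inside, 36 mm high, floor 4 mm thick; fixed on an 8 mm thick metal tray. Origin: centre of its underside (8 mm above the table). The four pots (red, yellow, blue, grey; the grey one is not listed) stand in one straight row along their own y axis at 75 mm pitch, in any order; y points to the robot's left when the tray's yaw is 0 (the tray is yawed at most 0.15 rad).
- pot_blue: blue square pot in which the blue stick stands at the start: 56 mm square outside, 48 mm inside, 36 mm high, floor 4 mm thick; fixed on an 8 mm thick metal tray. Origin: centre of its underside (8 mm above the table). The four pots (red, yellow, blue, grey; the grey one is not listed) stand in one straight row along their own y axis at 75 mm pitch, in any order; y points to the robot's left when the tray's yaw is 0 (the tray is yawed at most 0.15 rad).
- rack: empty wooden kit rack, fixed: a base 74 x 226 mm, 6 mm thick, carrying three open square cells in a row along its y axis, with centres at y = -75, 0 and +75 mm, each 56 mm outside, 48 mm inside; cell floor 10 mm and cell rim 42 mm above the table. Origin: centre of the underside, on the table. Its row runs roughly parallel to the row of pots (yaw at most 0.15 rad, so its y points roughly to the robot's left); either row may be the nearer to the robot.
- bin: green waste bin, fixed, 160 x 160 mm and 200 mm high, open inside below a black top, in which an 80 x 80 mm opening, centred, is shut by an orange flap level with the top. Stands to the left or right of the rows, yaw at most 0.3 rad. Origin: centre of the underside, on the table; the flap's hinge lies along y at x = +39 mm, its free edge at x = -37 mm. The floor is 4 mm thick.
- flap (a joint): angle of the orange flap in the bin's top (76 x 76 x 4 mm): 0 shut (level), growing to 1.45 rad as its free edge swings down into the bin. A weak spring (under 0.5 N at the free edge) shuts it. A stick pushed upright, foot first, down through the opening, about 10 mm from the centre towards the free edge, opens it; once its foot is some 62 mm below the bin's top it has the flap fully aside, and when released it drops in by its own weight.

How it is judged:
At the end, for the whole second after the job is handed in: Coloured sticks in the rack's cells in the reverse of their pots' order, each within 14 mm of its cell's centre in the rack's x and y, foot under 16 mm above the rack's underside, tilt under 0.12 rad, at rest; grey stick inside the bin (foot under 150 mm high), at rest; flap under 0.12 rad (((y of pot_red in the frame of pot_yellow above 0.03 m and y of pot_yellow in the frame of pot_blue above 0.03 m and y of stick_red in the frame of rack between -0.089 and -0.061 m and y of stick_yellow in the frame of rack between -0.014 and 0.014 m and y of stick_blue in the frame of rack between 0.061 and 0.089 m) or (y of pot_red in the frame of pot_blue above 0.03 m and y of pot_blue in the frame of pot_yellow above 0.03 m and y of stick_red in the frame of rack between -0.089 and -0.061 m and y of stick_blue in the frame of rack between -0.014 and 0.014 m and y of stick_yellow in the frame of rack between 0.061 and 0.089 m) or (y of pot_yellow in the frame of pot_red above 0.03 m and y of pot_red in the frame of pot_blue above 0.03 m and y of stick_yellow in the frame of rack between -0.089 and -0.061 m and y of stick_red in the frame of rack between -0.014 and 0.014 m and y of stick_blue in the frame of rack between 0.061 and 0.089 m) or (y of pot_yellow in the frame of pot_blue above 0.03 m and y of pot_blue in the frame of pot_red above 0.03 m and y of stick_yellow in the frame of rack between -0.089 and -0.061 m and y of stick_blue in the frame of rack between -0.014 and 0.014 m and y of stick_red in the frame of rack between 0.061 and 0.089 m) or (y of pot_blue in the frame of pot_red above 0.03 m and y of pot_red in the frame of pot_yellow above 0.03 m and y of stick_blue in the frame of rack between -0.089 and -0.061 m and y of stick_red in the frame of rack between -0.014 and 0.014 m and y of stick_yellow in the frame of rack between 0.061 and 0.089 m) or (y of pot_blue in the frame of pot_yellow above 0.03 m and y of pot_yellow in the frame of pot_red above 0.03 m and y of stick_blue in the frame of rack between -0.089 and -0.061 m and y of stick_yellow in the frame of rack between -0.014 and 0.014 m and y of stick_red in the frame of rack between 0.061 and 0.089 m)) and x of stick_red in the frame of rack between -0.014 and 0.014 m and z of each of stick_red, stick_yellow, stick_blue in the frame of rack below 0.016 m and angle between each of stick_red, stick_yellow, stick_blue's own z axis and vertical below 0.12 rad and linear speed of each of stick_red, stick_yellow, stick_blue below 0.02 m/s and x of stick_yellow in the frame of rack between -0.014 and 0.014 m and x of stick_blue in the frame of rack between -0.014 and 0.014 m and x of stick_grey in the frame of bin between -0.08 and 0.08 m and y of stick_grey in the frame of bin between -0.08 and 0.08 m and z of stick_grey in the frame of bin between -0.01 and 0.15 m and linear speed of stick_grey below 0.03 m/s and value of joint flap below 0.12 rad); the robot touches nothing.
It fails at once if the red stick is knocked over (tilted more than 1 rad) (angle between stick_red's own z axis and vertical above 1 rad).
It fails at once if the yellow stick is knocked over (tilted more than 1 rad) (angle between stick_yellow's own z axis and vertical above 1 rad).
It fails at once if the blue stick is knocked over (tilted more than 1 rad) (angle between stick_blue's own z axis and vertical above 1 rad).
It also fails if it takes over 93 s, if anything falls off the work surface, if the arm or the gripper's body presses on something with over 40 N, if the wrist force passes 120 N, or if a joint passes its speed limit or range.

## Working session

There is one attempt and no reset: what is moved stays moved. The work goes in short steps, Python scripts to look and compute and a tool call to move; the robot and the scene stay as the last step left them, time stands still between calls to the robot, and variables do not carry over. Pictures are saved under pics/ and viewed, at most 14 in all, crops included, and the job is handed in when it is done.

Besides the shell and the picture viewer there is one more tool, called after "Emit:" as a command line: name --argument value ..., lists and objects as JSON in quotes. step_arm: Moves the arm, as the interface text tells. Its arguments: {"type":"object","properties":{"increments":{"type":"array","items":{"type":"array"}},"fingers":{"type":"number"},"grip_force":{"type":"number"}},"required":["increments"]}

```bash
mkdir -p pics; cat > h.py <<'E'
import numpy as np, cv2
from plant import r
def cam(n):
    c=r.calibration(n); p,d=r.snapshot(n); return p,d,c
def cloud(d,c):
    h,w=d.shape; f=h/2/np.tan(np.radians(c["fov_y"])/2)
    v,u=np.mgrid[:h,:w]
    P=np.stack([(u-c["cx"])/f*d,(v-c["cy"])/f*d,d],-1)
    return (P-np.array(c["t"]))@np.array(c["R"])
def save(n,p): cv2.imwrite("pics/"+n,p[:,:,::-1])
E
python3 - <<'E'
from h import *
s=r.get_state(); print(s)
for n in("scene","side"):
    p,d,c=cam(n); save(n+"1.png",p); np.savez(n+".npz",p=p,d=d,X=cloud(d,c)); print(n,c)
E
```

```text
{'clock': 0.0, 'q': array([ 1.15181548,  0.68993326, -0.19449851,  1.56633577,  0.15729637,
        0.90254032, -0.21511672]), 'qd': array([-4.28096354e-04,  4.15647988e-05, -5.80264911e-04,  3.20428796e-04,
       -1.69871291e-03, -1.37418972e-03, -6.25167711e-04]), 'joint_torque': array([-1.20297762e-03, -5.27562475e+01, -1.26711935e+00, -1.53432012e+01,
       -5.27206413e-02,  6.40583763e-03,  1.70010835e-04]), 'tool_pos': array([ 0.27308395, -0.56147407,  0.23794352]), 'eef_rot': array([ 9.74476657e-01,  2.24486993e-01, -2.77687208e-04, -8.69962364e-04]), 'contact_force': array([ 0.81386065, -0.21209852,  0.32431006]), 'moment': array([0.05841092, 0.01743124, 0.03835953]), 'finger_force': 0.0, 'opening': 0.9949081223616276}
scene {'fov_y': 47.67341593942207, 'cx': 274.73589599266535, 'cy': 206.181437587254, 'R': array([[ 0.71562538,  0.69840091,  0.01079306],
       [ 0.43893416, -0.43763214, -0.78473875],
       [-0.54333887,  0.56631641, -0.61973268]]), 't': array([-0.37231373, -0.14810455,  1.52801659])}
side {'fov_y': 57.00805773889886, 'cx': 275.81690553968383, 'cy': 208.15593877894005, 'R': array([[-0.96838418, -0.24937379, -0.00669349],
       [-0.17646377,  0.70372764, -0.68820632],
       [ 0.17633101, -0.66526696, -0.72548415]]), 't': array([0.51144536, 0.19484651, 1.03701665])}
```

View pics/scene1.png

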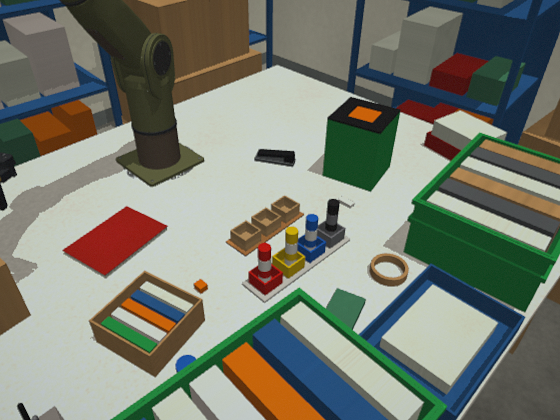

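View pics/side1.png

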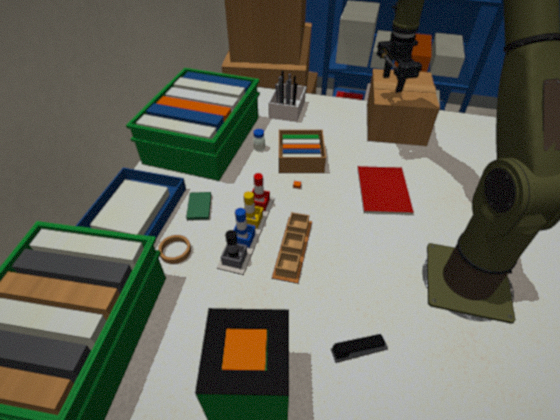

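The scene shows red (264,255), yellow (291,240), blue (312,228) and grey (333,215) from right to left. The rack at (265,222) is nearer the robot, and the bin at (362,140) is on the left. Next I measure them all from the depth.

```bash
python3 - <<'E'
from h import *
for n in("scene","side"):
    z=np.load(n+".npz"); p,X=z["p"],z["X"]; hsv=cv2.cvtColor(p,cv2.COLOR_RGB2HSV).astype(int); H,S,V=hsv[...,0],hsv[...,1],hsv[...,2]
    print(n); x,y,zz=X[...,0],X[...,1],X[...,2]
    ws=(x>.35)&(x<.9)&(abs(y)<.5)
    print("table z",np.median(zz[ws&(S<40)&(V>180)&(abs(zz)<.03)]))
    for k,m in dict(red=((H<6)|(H>174))&(S>150),yel=(H>20)&(H<32)&(S>150),blue=(H>100)&(H<125)&(S>130),grey=(V<70)).items():
        q=ws&m&(zz>.08)&(zz<.15)&(y<.3); 
        if not q.any(): print(k,'none');continue
        t=q&(zz>np.percentile(zz[q],97)-.006)
        cc=cv2.minEnclosingCircle(X[t][:,:2].astype(np.float32))
        r2=cv2.minEnclosingCircle(X[q][:,:2].astype(np.float32))
        print(k,q.sum(),t.sum(),np.round(X[t].mean(0),4),np.round(np.ptp(X[t][:,:2],0),3),"circ",np.round(cc[0],4),round(cc[1],4),"all",np.round(r2[0],4),round(r2[1],4))
        q=ws&m&(zz>.008)&(zz<.06)&(y<.3)
        tp=q&(abs(zz-.044)<.006); rr=cv2.minAreaRect(X[tp][:,:2].astype(np.float32)); print("   pot rim",tp.sum(),np.round(rr[0],4),np.round(rr[1],4),rr[2])
    # flap
    f=ws&(H>5)&(H<20)&(S>180)&(zz>.17)&(zz<.23); rr=cv2.minAreaRect(X[f][:,:2].astype(np.float32)); print("flap",f.sum(),np.median(zz[f]),np.round(rr[0],4),np.round(rr[1],4),rr[2])
    b=ws&(abs(zz-.2)<.012)&(x>.25); b=(abs(zz-.2)<.01)&(np.hypot(x-rr[0][0],y-rr[0][1])<.13); rr=cv2.minAreaRect(X[b][:,:2].astype(np.float32)); print("bin",np.round(rr[0],4),np.round(rr[1],4),rr[2])
    w=ws&(H>7)&(H<20)&(S>60)&(S<200)&(zz>.003)&(zz<.05)&(x<.75)&(y>-.2)&(y<.35)
    nn,l,st,ce=cv2.connectedComponentsWithStats(w.astype(np.uint8))
    for i in range(1,nn):
        if st[i,4]>150:
            Q=X[l==i]; rr=cv2.minAreaRect(Q[:,:2].astype(np.float32)); print("wood",st[i],np.round(rr[0],4),np.round(rr[1],4),rr[2])
            Q=Q[(Q[:,2]>.034)]; rr=cv2.minAreaRect(Q[:,:2].astype(np.float32)); print("  rim",len(Q),np.round(rr[0],4),np.round(rr[1],4),rr[2])
E
```

```text
scene
table z -0.0015611479776405119
red 195 107 [ 0.6224 -0.1402  0.1222] [0.03  0.029] circ [ 0.6208 -0.1399] 0.0169 all [ 0.6201 -0.1412] 0.0173
   pot rim 186 [ 0.622  -0.1366] [0.0582 0.0571] 0.22112949192523956
yel 189 97 [ 0.6306 -0.0642  0.1227] [0.181 0.363] circ [ 0.7045 -0.2252] 0.1998 all [ 0.7045 -0.2252] 0.1998
   pot rim 173 [ 0.6248 -0.0612] [0.0581 0.0582] 89.1874771118164
blue 307 104 [ 0.8516 -0.3417  0.1471] [0.1  0.07] circ [ 0.8509 -0.3197] 0.0559 all [ 0.7622 -0.1596] 0.2325
   pot rim 512 [ 0.6759 -0.1075] [0.6717 0.2954] 39.99134063720703
grey 753 148 [ 0.8501 -0.1875  0.1469] [0.121 0.62 ] circ [ 0.8348 -0.1084] 0.3152 all [ 0.7815 -0.0912] 0.3737
   pot rim 240 [ 0.7186 -0.1052] [0.6811 0.3269] 75.92111206054688
flap 341 0.19650227348763133 [0.6626 0.024 ] [0.087  0.9367] 24.964187622070312
bin [0. 0.] [0. 0.] 0.0
wood [ 226  196   78   59 1927] [0.4819 0.0064] [0.0733 0.2249] 0.46638917922973633
  rim 510 [0.4787 0.0078] [0.0602 0.2101] 1.425148606300354
side
table z 0.00019260650522824358
red 87 46 [ 0.618  -0.1286  0.1236] [0.024 0.259] circ [ 0.6194 -0.
[... 175 characters left out ...]
.0526] 0.0151 all [0.6976 0.0594] 0.1507
   pot rim 88 [0.6126 0.0056] [0.1879 0.0363] 88.19678497314453
blue 115 65 [0.6235 0.0176 0.124 ] [0.026 0.097] circ [0.6207 0.0491] 0.0496 all [0.6207 0.0491] 0.0496
   pot rim 273 [ 0.7429 -0.035 ] [0.2915 0.2406] 4.136513710021973
grey 1654 194 [ 0.8072 -0.1242  0.1438] [0.134 0.792] circ [ 0.7773 -0.0971] 0.3961 all [ 0.7716 -0.1001] 0.3997
   pot rim 487 [ 0.7236 -0.125 ] [0.8421 0.3909] 71.90465545654297
flap 1777 0.19852225324296033 [0.6472 0.0205] [0.0893 0.9227] 23.25461769104004
bin [0. 0.] [0. 0.] 0.0
wood [ 272  212   40   71 1691] [0.476 0.01 ] [0.0731 0.2276] 1.220429539680481
  rim 473 [0.4763 0.0095] [0.0563 0.21  ] 1.2146315574645996
```

```bash
python3 - <<'E'
from h import *
for n in("scene","side"):
    z=np.load(n+".npz"); p,X=z["p"],z["X"]; hsv=cv2.cvtColor(p,cv2.COLOR_RGB2HSV).astype(int); H,S,V=hsv[...,0],hsv[...,1],hsv[...,2]
    print(n); x,y,zz=X[...,0],X[...,1],X[...,2]
    for k,m,y0 in (("red",((H<6)|(H>174))&(S>150),-.138),("yel",(H>20)&(H<32)&(S>150),-.06),("blue",(H>100)&(H<125)&(S>130),.015),("grey",V<75,.09)):
        ws=(abs(x-.625)<.06)&(abs(y-y0)<.045)
        t=ws&m&(zz>.115)&(zz<.135)
        cc=cv2.minEnclosingCircle(X[t][:,:2].astype(np.float32))
        print(k,t.sum(),np.round(X[t].mean(0),4),"circ",np.round(cc[0],4),round(cc[1],4))
        tp=ws&(abs(zz-.044)<.005)&((S>100) if k!="grey" else V<110); rr=cv2.minAreaRect(X[tp][:,:2].astype(np.float32)); print("   pot rim",tp.sum(),np.round(rr[0],4),np.round(rr[1],4),rr[2])
    R=(x>.35)&(x<.85)&(y>.15)&(y<.6)
    for k,m in(("flap",R&(H>5)&(H<20)&(S>180)&(abs(zz-.2)<.02)),("bin",R&(abs(zz-.2)<.008))):
        m=cv2.morphologyEx(m.astype(np.uint8),cv2.MORPH_OPEN,np.ones((3,3)))>0
        rr=cv2.minAreaRect(X[m][:,:2].astype(np.float32)); print(k,m.sum(),np.median(zz[m]),np.round(rr[0],4),np.round(rr[1],4),rr[2], X[m].mean(0).round(4))
E
```

```text
scene
red 119 [ 0.6234 -0.1405  0.1216] circ [ 0.6208 -0.1399] 0.0169
   pot rim 175 [ 0.6215 -0.1367] [0.0576 0.058 ] 87.88452911376953
yel 109 [ 0.628  -0.0586  0.1216] circ [ 0.6265 -0.0568] 0.0159
   pot rim 172 [ 0.6241 -0.0525] [0.0751 0.0599] 88.88008117675781
blue 98 [0.6313 0.0089 0.1213] circ [0.63   0.0115] 0.0173
   pot rim 130 [0.6266 0.0143] [0.0595 0.0561] 85.32088470458984
grey 89 [0.6291 0.0907 0.1214] circ [0.6289 0.0928] 0.0162
   pot rim 130 [0.6293 0.0884] [0.0609 0.058 ] 83.18863677978516
flap 333 0.19650227348763133 [0.4853 0.4055] [0.0791 0.0858] 11.818977355957031 [0.485  0.4058 0.1965]
bin 1558 0.1979119752131886 [0.4841 0.4021] [0.1627 0.1705] 12.947476387023926 [0.4888 0.3961 0.1978]
side
red 55 [ 0.617  -0.1325  0.1225] circ [ 0.618  -0.1352] 0.0135
   pot rim 76 [ 0.6172 -0.1328] [0.054  0.0579] 0.7277576327323914
yel 70 [ 0.6208 -0.0507  0.1228] circ [ 0.6206 -0.0526] 0.0151
   pot rim 90 [ 0.611  -0.0602] [0.0895 0.0374] 88.19677734375
blue 74 [0.6234 0.0165 0.1231] circ [0.6241 0.0141] 0.0152
   pot rim 91 [0.6214 0.0074] [0.0749 0.0535] 88.88107299804688
grey 87 [0.6218 0.0985 0.1234] circ [0.6215 0.0972] 0.015
   pot rim 135 [0.6234 0.0824] [0.0751 0.0548] 88.67574310302734
flap 1735 0.19851652405841985 [0.4833 0.4032] [0.0773 0.0799] 13.620542526245117 [0.4822 0.4053 0.1985]
bin 7558 0.20013249122073423 [0.4822 0.4037] [0.1597 0.1618] 13.220478057861328 [0.4799 0.411  0.2   ]
```

Emit:
step_arm --increments '[[[1.4,2.8,0.55],[0,0,3.2]],[[1.4,2.8,0.55],[0,0,3.2]],[[1.4,2.8,0.55],[0,0,3.2]],[[1.4,2.8,0.55],[0,0,3.2]],[[1.4,2.8,0.55],[0,0,3.2]],[[1.4,2.8,0.55],[0,0,3.2]],[[1.4,2.8,0.55],[0,0,3.2]],[[1.4,2.8,0.55],[0,0,3.2]],[[1.4,2.8,0.55],[0,0,3.2]],[[1.4,2.8,0.55],[0,0,3.2]]]' --fingers 1 --grip_force 25

```text
clock: 1.1
tool_pos: [0.4136, -0.2808, 0.2937]
eef_rot: [0.874, 0.485, -0.0, -0.0]
contact_force: [1.1, -0.2, 0.3]
opening: 0.997
finger_force: 0.0
```

Emit:
step_arm --increments '[[[1.4,2.8,0.55],[0,0,3.2]],[[1.4,2.8,0.55],[0,0,3.2]],[[1.4,2.8,0.55],[0,0,3.2]],[[1.4,2.8,0.55],[0,0,3.2]],[[1.4,2.8,0.55],[0,0,3.2]],[[1.4,2.8,0.55],[0,0,3.2]],[[1.4,2.8,0.55],[0,0,3.2]],[[1.4,2.8,0.55],[0,0,3.2]],[[1.4,2.8,0.55],[0,0,3.2]],[[1.4,2.8,0.55],[0,0,3.2]]]'

```text
clock: 2.1
tool_pos: [0.5536, -0.001, 0.3486]
eef_rot: [0.707, 0.708, -0.0, -0.0]
contact_force: [0.9, -0.4, -0.7]
opening: 1.002
finger_force: 0.0
```

```bash
python3 - <<'E'
from h import *
s=r.get_state(); print(s["clock"],s["tool_pos"],s["eef_rot"],s["q"])
p,d,c=cam("wrist"); save("wrist1.png",p); np.savez("wrist.npz",p=p,d=d,X=cloud(d,c))
E
```

```text
2.1 [ 0.55356976 -0.0010084   0.3486274 ] [ 7.06670886e-01  7.07542273e-01 -3.93741126e-04 -1.89510481e-04] [ 0.25296065  0.51020395 -0.54903023  1.61573053  0.29027941  1.09889311
 -0.37136909]
```

View pics/wrist1.png

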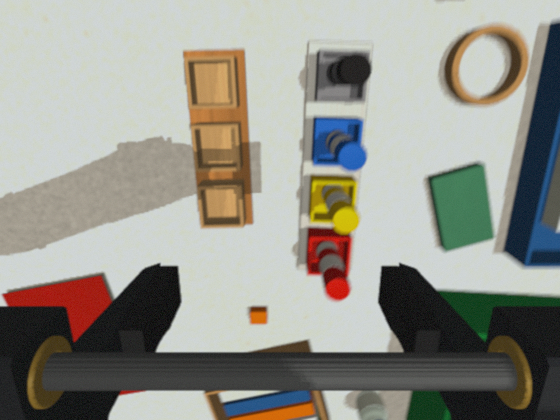

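The wrist view from above shows the rack with cells at (213,82), (218,146) and (221,205). The stick tops are at grey (353,71), blue (351,156), yellow (346,220) and red (337,288).

```bash
python3 - <<'E'
from h import *
z=np.load("wrist.npz"); p,X=z["p"],z["X"]; hsv=cv2.cvtColor(p,cv2.COLOR_RGB2HSV).astype(int); H,S,V=hsv[...,0],hsv[...,1],hsv[...,2]
x,y,zz=X[...,0],X[...,1],X[...,2]
print("table",np.median(zz[abs(zz)<.01]))
for k,y0 in (("red",-.138),("yel",-.055),("blue",.013),("grey",.095)):
    ws=(abs(x-.625)<.05)&(abs(y-y0)<.04)
    t=ws&(zz>.118)&(zz<.135); c=cv2.minEnclosingCircle(X[t][:,:2].astype(np.float32))
    print(k,t.sum(),np.median(zz[t]),X[t].mean(0).round(4),np.round(c[0],4),round(c[1],4))
m=(abs(zz-.042)<.006)&(x>.42)&(x<.53)&(abs(y)<.16); rr=cv2.minAreaRect(X[m][:,:2].astype(np.float32));print("rim",m.sum(),rr)
m=(zz>.003)&(zz<.05)&(H>5)&(H<22)&(S>80)&(x>.42)&(x<.53)&(abs(y)<.16); rr=cv2.minAreaRect(X[m][:,:2].astype(np.float32));print("base",m.sum(),rr)
E
```

```text
table 0.0001799015022823892
red 516 0.12392463590533803 [ 0.6174 -0.1369  0.1236] [ 0.6178 -0.1386] 0.0153
yel 603 0.12393648732464872 [ 0.6222 -0.0544  0.1238] [ 0.6224 -0.0554] 0.0149
blue 695 0.12393661005177056 [0.6248 0.0124 0.1238] [0.6253 0.0118] 0.0149
grey 849 0.12386436010152876 [0.6232 0.0938 0.1238] [0.6236 0.0935] 0.0149
rim 2134 ((0.47578665614128113, 0.007393181324005127), (0.056358933448791504, 0.2062874138355255), 1.2829760313034058)
base 9824 ((0.4763440489768982, 0.008338071405887604), (0.07299882173538208, 0.22432133555412292), 1.371537685394287)
```

Emit:
step_arm --increments '[[[1.4,1.9,-1.6],[0,0,0]],[[1.4,1.9,-1.6],[0,0,0]],[[1.4,1.9,-1.6],[0,0,0]],[[1.4,1.9,-1.6],[0,0,0]],[[1.4,1.9,-1.6],[0,0,0]],[[0,0,-4],[0,0,0]],[[0,0,-4],[0,0,0]],[[0,0,-4],[0,0,0]],[[0,0,-4],[0,0,0]],[[0,0,-2.4],[0,0,0]]]'

```text
clock: 3.15
tool_pos: [0.6213, 0.092, 0.0812]
eef_rot: [0.707, 0.707, -0.002, -0.001]
contact_force: [-0.8, -0.6, 0.5]
opening: 1.0
finger_force: 0.0
```

Emit:
step_arm --increments '[[[0,0,0],[0,0,0]],[[0,0,0],[0,0,0]],[[0,0,0],[0,0,0]],[[0,0,0],[0,0,0]],[[0,0,0],[0,0,0]],[[0,0,0],[0,0,0]],[[0,0,0],[0,0,0]],[[0,0,0],[0,0,0]],[[0,0,0],[0,0,0]],[[0,0,0],[0,0,0]]]' --fingers 0

```text
clock: 4.15
tool_pos: [0.6236, 0.093, 0.085]
eef_rot: [0.707, 0.707, 0.0, 0.0]
contact_force: [-0.4, -0.6, 1.9]
opening: 0.329
finger_force: 25.0
```

Emit:
step_arm --increments '[[[0,0,2.5],[0,0,0]],[[0,0,5],[0,0,0]],[[0,0,5],[0,0,0]],[[0,0,5],[0,0,0]],[[0,0,5],[0,0,0]],[[-1.5,3.1,0],[0,0,0]],[[-1.5,3.1,0],[0,0,0]],[[-1.5,3.1,0],[0,0,0]],[[-1.5,3.1,0],[0,0,0]],[[-1.5,3.1,0],[0,0,0]]]'

```text
clock: 5.15
tool_pos: [0.5475, 0.2489, 0.3094]
eef_rot: [0.707, 0.707, -0.0, -0.0]
contact_force: [1.2, -0.1, -1.5]
opening: 0.327
finger_force: 25.0
```

Emit:
step_arm --increments '[[[-1.5,3.1,0],[0,0,0]],[[-1.5,3.1,0],[0,0,0]],[[-1.5,3.1,0],[0,0,0]],[[-1.5,3.1,0],[0,0,0]],[[-1.5,2.9,0],[0,0,0]],[[0,0,0],[0,0,0]],[[0,0,0],[0,0,0]],[[0,0,0],[0,0,0]],[[0,0,0],[0,0,0]],[[0,0,0],[0,0,0]]]'

```text
clock: 6.15
tool_pos: [0.4743, 0.3998, 0.3097]
eef_rot: [0.708, 0.706, -0.0, 0.0]
contact_force: [0.3, -0.6, -1.2]
opening: 0.333
finger_force: 25.0
```

```bash
python3 - <<'E'
from h import *
p,d,c=cam("side"); save("side2.png",cv2.resize(p[220:420,120:360],None,fx=2.5,fy=2.5))
E
```

```text
(no output)
```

View pics/side2.png

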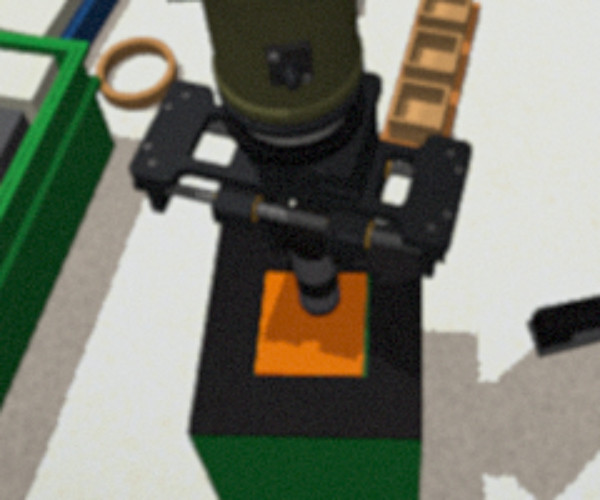

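The grey stick hangs over the flap, with its foot at (320,300). It is shifted towards the free edge, which is on the right in this image. I push it down.

Emit:
step_arm --increments '[[[0,0,-1],[0,0,0]],[[0,0,-1],[0,0,0]],[[0,0,-1],[0,0,0]],[[0,0,-1],[0,0,0]],[[0,0,-1],[0,0,0]],[[0,0,-1],[0,0,0]],[[0,0,-1],[0,0,0]],[[0,0,-1],[0,0,0]],[[0,0,-1],[0,0,0]],[[0,0,-1],[0,0,0]]]'

```text
clock: 7.2
tool_pos: [0.4734, 0.401, 0.2089]
eef_rot: [0.707, 0.707, 0.0, -0.0]
contact_force: [-0.2, 0.7, -0.2]
opening: 0.332
finger_force: 25.0
```

Emit:
step_arm --increments '[[[0,0,-0.3],[0,0,0]],[[0,0,0],[0,0,0]],[[0,0,0],[0,0,0]],[[0,0,0],[0,0,0]],[[0,0,0],[0,0,0]],[[0,0,0],[0,0,0]],[[0,0,0],[0,0,0]],[[0,0,0],[0,0,0]],[[0,0,0],[0,0,0]],[[0,0,0],[0,0,0]]]'

```text
clock: 8.2
tool_pos: [0.4735, 0.401, 0.2067]
eef_rot: [0.707, 0.707, 0.0, 0.0]
contact_force: [-0.6, 0.3, -0.5]
opening: 0.329
finger_force: 25.0
```

Emit:
step_arm --increments '[[[0,0,0],[0,0,0]],[[0,0,0],[0,0,0]],[[0,0,0],[0,0,0]],[[0,0,0],[0,0,0]],[[0,0,0],[0,0,0]],[[0,0,0],[0,0,0]],[[0,0,1],[0,0,0]],[[0,0,3],[0,0,0]],[[0,0,4],[0,0,0]],[[0,0,4],[0,0,0]]]' --fingers 1

```text
clock: 9.2
tool_pos: [0.4732, 0.4008, 0.3286]
eef_rot: [0.707, 0.707, -0.0, -0.0]
contact_force: [0.6, -0.4, -0.4]
opening: 0.997
finger_force: 0.0
```

```bash
python3 - <<'E'
from h import *
p,d,c=cam("side"); save("side3.png",cv2.resize(p[220:420,120:360],None,fx=2.5,fy=2.5))
E
```

```text
(no output)
```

View pics/side3.png

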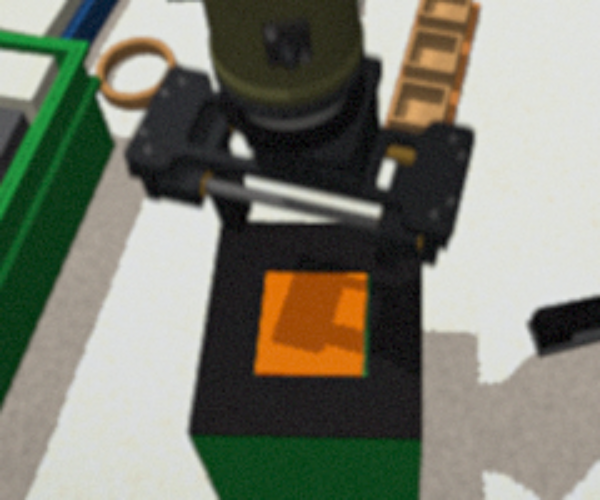

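The grey stick is gone and the flap is shut. Blue is next.

Emit:
step_arm --increments '[[[1.3,-3.3,-0.6],[0,0,0]],[[1.3,-3.3,-0.6],[0,0,0]],[[1.3,-3.3,-0.6],[0,0,0]],[[1.3,-3.3,-0.6],[0,0,0]],[[1.3,-3.3,-0.6],[0,0,0]],[[1.3,-3.3,-0.6],[0,0,0]],[[1.3,-3.3,-0.6],[0,0,0]],[[1.3,-3.3,-0.6],[0,0,0]],[[1.3,-3.3,-0.6],[0,0,0]],[[1.3,-3.3,-0.6],[0,0,0]]]'

```text
clock: 10.25
tool_pos: [0.604, 0.0696, 0.2672]
eef_rot: [0.707, 0.707, 0.0, 0.0]
contact_force: [0.1, -0.1, 0.2]
opening: 1.001
finger_force: 0.0
```

Emit:
step_arm --increments '[[[1.1,-2.9,-0.4],[0,0,0]],[[1.1,-3.0,-0.4],[0,0,0]],[[0,0,0],[0,0,0]],[[0,0,-3],[0,0,0]],[[0,0,-4],[0,0,0]],[[0,0,-4],[0,0,0]],[[0,0,-3],[0,0,0]],[[0,0,-2],[0,0,0]],[[0,0,-1.6],[0,0,0]],[[0,0,0],[0,0,0]]]'

```text
clock: 11.25
tool_pos: [0.6242, 0.0125, 0.0812]
eef_rot: [0.707, 0.707, -0.001, -0.001]
contact_force: [-0.0, -0.3, -0.6]
opening: 0.998
finger_force: 0.0
```

Emit:
step_arm --increments '[[[0,0,0],[0,0,0]],[[0,0,0],[0,0,0]],[[0,0,0],[0,0,0]],[[0,0,0],[0,0,0]],[[0,0,0],[0,0,0]],[[0,0,0],[0,0,0]],[[0,0,0],[0,0,0]],[[0,0,0],[0,0,0]],[[0,0,0],[0,0,0]],[[0,0,0],[0,0,0]]]' --fingers 0

```text
clock: 12.25
tool_pos: [0.6254, 0.0119, 0.0827]
eef_rot: [0.707, 0.707, -0.0, 0.0]
contact_force: [-0.3, -0.0, 0.6]
opening: 0.336
finger_force: 25.0
```

Emit:
step_arm --increments '[[[0,0,3.4],[0,0,0]],[[0,0,3.4],[0,0,0]],[[0,0,3.4],[0,0,0]],[[-3.7,0,0],[0,0,0]],[[-3.7,0,0],[0,0,0]],[[-3.7,0,0],[0,0,0]],[[-1.8,-2,0],[0,0,0]],[[-1.8,-2,0],[0,0,0]],[[0,-2,0],[0,0,0]],[[0,-1.9,0],[0,0,0]]]'

```text
clock: 13.25
tool_pos: [0.4777, -0.0679, 0.1848]
eef_rot: [0.707, 0.707, -0.0, -0.0]
contact_force: [0.3, 0.1, -0.6]
opening: 0.335
finger_force: 25.0
```

Emit:
step_arm --increments '[[[0,0,0],[0,0,0]],[[0,0,0],[0,0,0]],[[0,0,-2],[0,0,0]],[[0,0,-2.5],[0,0,0]],[[0,0,-2],[0,0,0]],[[0,0,-1.7],[0,0,0]],[[0,0,-1.2],[0,0,0]],[[0,0,-0.9],[0,0,0]],[[0,0,0],[0,0,0]],[[0,0,0],[0,0,0]]]'

```text
clock: 14.25
tool_pos: [0.4787, -0.0663, 0.082]
eef_rot: [0.707, 0.707, 0.0, 0.0]
contact_force: [-0.7, -0.3, -0.6]
opening: 0.337
finger_force: 25.0
```

Emit:
step_arm --increments '[[[0,0,0],[0,0,0]],[[0,0,0],[0,0,0]],[[0,0,0],[0,0,0]],[[0,0,0],[0,0,0]],[[0,0,0],[0,0,0]],[[0,0,2],[0,0,0]],[[0,0,4],[0,0,0]],[[0,0,5],[0,0,0]],[[3,0.3,0],[0,0,0]],[[3,0.3,0],[0,0,0]]]' --fingers 1

```text
clock: 15.25
tool_pos: [0.5396, -0.0616, 0.1939]
eef_rot: [0.708, 0.706, 0.001, 0.001]
contact_force: [0.6, 0.3, 0.2]
opening: 0.999
finger_force: 0.0
```

Emit:
step_arm --increments '[[[3,0.3,0],[0,0,0]],[[3,0.2,0],[0,0,0]],[[2.4,0,0],[0,0,0]],[[0,0,0],[0,0,0]],[[0,0,-2],[0,0,0]],[[0,0,-3],[0,0,0]],[[0,0,-3],[0,0,0]],[[0,0,-2],[0,0,0]],[[0,0,-0.9],[0,0,0]],[[0,0,0],[0,0,0]]]'

```text
clock: 16.25
tool_pos: [0.6208, -0.0562, 0.0818]
eef_rot: [0.707, 0.707, -0.001, -0.001]
contact_force: [-0.3, 0.2, -0.0]
opening: 1.003
finger_force: 0.0
```

Emit:
step_arm --increments '[[[0,0,0],[0,0,0]],[[0,0,0],[0,0,0]],[[0,0,0],[0,0,0]],[[0,0,0],[0,0,0]],[[0,0,0],[0,0,0]],[[0,0,0],[0,0,0]],[[0,0,0],[0,0,0]],[[0,0,0],[0,0,0]],[[0,0,0],[0,0,0]],[[0,0,0],[0,0,0]]]' --fingers 0

```text
clock: 17.25
tool_pos: [0.6225, -0.056, 0.0827]
eef_rot: [0.707, 0.707, 0.0, 0.0]
contact_force: [0.6, 0.9, -0.2]
opening: 0.332
finger_force: 25.0
```

Emit:
step_arm --increments '[[[0,0,3.4],[0,0,0]],[[0,0,3.4],[0,0,0]],[[0,0,3.4],[0,0,0]],[[0,3.2,0],[0,0,0]],[[0,3.2,0],[0,0,0]],[[-2.9,0,0],[0,0,0]],[[-2.9,0,0],[0,0,0]],[[-2.9,0,0],[0,0,0]],[[-2.9,0,0],[0,0,0]],[[-3.0,0,0],[0,0,0]]]'

```text
clock: 18.25
tool_pos: [0.4752, 0.0079, 0.1847]
eef_rot: [0.708, 0.707, 0.0, -0.0]
contact_force: [-0.3, 1.2, -0.8]
opening: 0.33
finger_force: 25.0
```

Emit:
step_arm --increments '[[[0,0,0],[0,0,0]],[[0,0,0],[0,0,0]],[[0,0,-2],[0,0,0]],[[0,0,-2.5],[0,0,0]],[[0,0,-2],[0,0,0]],[[0,0,-1.7],[0,0,0]],[[0,0,-1.2],[0,0,0]],[[0,0,-0.9],[0,0,0]],[[0,0,0],[0,0,0]],[[0,0,0],[0,0,0]]]'

```text
clock: 19.25
tool_pos: [0.4772, 0.0081, 0.0817]
eef_rot: [0.707, 0.707, 0.0, 0.0]
contact_force: [0.2, 0.1, -0.7]
opening: 0.335
finger_force: 25.0
```

Emit:
step_arm --increments '[[[0,0,0],[0,0,0]],[[0,0,0],[0,0,0]],[[0,0,0],[0,0,0]],[[0,0,0],[0,0,0]],[[0,0,0],[0,0,0]],[[0,0,2],[0,0,0]],[[0,0,4],[0,0,0]],[[0,0,5],[0,0,0]],[[2.5,-2.5,0],[0,0,0]],[[2.5,-2.5,0],[0,0,0]]]' --fingers 1

```text
clock: 20.25
tool_pos: [0.5277, -0.0421, 0.194]
eef_rot: [0.707, 0.707, 0.001, 0.001]
contact_force: [1.3, -0.3, -0.8]
opening: 1.005
finger_force: 0.0
```

Emit:
step_arm --increments '[[[2.5,-2.5,0],[0,0,0]],[[2.5,-2.5,0],[0,0,0]],[[2.5,-2.5,0],[0,0,0]],[[1.6,-2.1,0],[0,0,0]],[[0,0,0],[0,0,0]],[[0,0,-3],[0,0,0]],[[0,0,-3],[0,0,0]],[[0,0,-3],[0,0,0]],[[0,0,-1.9],[0,0,0]],[[0,0,0],[0,0,0]]]'

```text
clock: 21.25
tool_pos: [0.6146, -0.1369, 0.0801]
eef_rot: [0.707, 0.707, -0.002, -0.003]
contact_force: [-0.5, -0.6, 0.1]
opening: 1.001
finger_force: 0.0
```

Emit:
step_arm --increments '[[[0,0,0],[0,0,0]],[[0,0,0],[0,0,0]],[[0,0,0],[0,0,0]],[[0,0,0],[0,0,0]],[[0,0,0],[0,0,0]],[[0,0,0],[0,0,0]],[[0,0,0],[0,0,0]],[[0,0,0],[0,0,0]],[[0,0,0],[0,0,0]],[[0,0,0],[0,0,0]]]' --fingers 0

```text
clock: 22.25
tool_pos: [0.6175, -0.138, 0.0828]
eef_rot: [0.707, 0.707, 0.0, 0.0]
contact_force: [0.4, -0.1, 0.9]
opening: 0.333
finger_force: 25.0
```

Emit:
step_arm --increments '[[[0,0,3.4],[0,0,0]],[[0,0,3.4],[0,0,0]],[[0,0,3.4],[0,0,0]],[[0,3.2,0],[0,0,0]],[[0,3.2,0],[0,0,0]],[[0,3.2,0],[0,0,0]],[[0,3.2,0],[0,0,0]],[[0,3.2,0],[0,0,0]],[[0,3.2,0],[0,0,0]],[[0,3.0,0],[0,0,0]]]'

```text
clock: 23.25
tool_pos: [0.6171, 0.0856, 0.1846]
eef_rot: [0.707, 0.707, -0.0, -0.0]
contact_force: [0.9, -0.1, -0.7]
opening: 0.33
finger_force: 25.0
```

Emit:
step_arm --increments '[[[-2.9,0,0],[0,0,0]],[[-2.9,0,0],[0,0,0]],[[-2.9,0,0],[0,0,0]],[[-2.9,0,0],[0,0,0]],[[-2.7,0,0],[0,0,0]],[[0,0,0],[0,0,0]],[[0,0,0],[0,0,0]],[[0,0,0],[0,0,0]],[[0,0,-2],[0,0,0]],[[0,0,-2],[0,0,0]]]'

```text
clock: 24.25
tool_pos: [0.4764, 0.0842, 0.1445]
eef_rot: [0.708, 0.706, 0.001, 0.001]
contact_force: [1.3, 0.2, -0.6]
opening: 0.334
finger_force: 25.0
```

Emit:
step_arm --increments '[[[0,0,-2],[0,0,0]],[[0,0,-1.5],[0,0,0]],[[0,0,-1.2],[0,0,0]],[[0,0,-0.9],[0,0,0]],[[0,0,-0.7],[0,0,0]],[[0,0,0],[0,0,0]],[[0,0,0],[0,0,0]],[[0,0,0],[0,0,0]],[[0,0,0],[0,0,0]],[[0,0,0],[0,0,0]]]'

```text
clock: 25.25
tool_pos: [0.4746, 0.0839, 0.082]
eef_rot: [0.708, 0.707, 0.0, 0.0]
contact_force: [-0.9, 0.2, -1.0]
opening: 0.332
finger_force: 25.2
```

Release, lift and back away over the empty pots, to look at the result with the wrist camera.

Emit:
step_arm --increments '[[[0,0,0],[0,0,0]],[[0,0,0],[0,0,0]],[[0,0,0],[0,0,0]],[[0,0,0],[0,0,0]],[[0,0,0],[0,0,0]],[[0,0,2],[0,0,0]],[[0,0,4],[0,0,0]],[[0,0,5],[0,0,0]],[[0,0,5],[0,0,0]],[[0,0,5],[0,0,0]]]' --fingers 1

```text
clock: 26.25
tool_pos: [0.4738, 0.0838, 0.2937]
eef_rot: [0.707, 0.707, -0.0, -0.0]
contact_force: [0.5, -0.7, -0.0]
opening: 0.999
finger_force: 0.0
```

Emit:
step_arm --increments '[[[1,-2.5,0.6],[0,0,0]],[[1,-2.5,0.6],[0,0,0]],[[1,-2.5,0.6],[0,0,0]],[[1,-2.5,0.6],[0,0,0]],[[1,-2.5,0.6],[0,0,0]],[[1,-2.5,0.6],[0,0,0]],[[0,0,0],[0,0,0]],[[0,0,0],[0,0,0]],[[0,0,0],[0,0,0]],[[0,0,0],[0,0,0]]]'

```text
clock: 27.25
tool_pos: [0.5339, -0.0646, 0.3277]
eef_rot: [0.707, 0.708, -0.0, -0.0]
contact_force: [-0.1, 0.4, -0.2]
opening: 0.995
finger_force: 0.0
```

```bash
python3 - <<'E'
from h import *
p,d,c=cam("wrist"); X=cloud(d,c); save("wrist2.png",p)
th=np.radians(1.3); R=np.array([[np.cos(th),np.sin(th)],[-np.sin(th),np.cos(th)]])
for k,y0 in(("right",-.0665),("mid",.0085),("left",.0835)):
    t=(abs(X[...,2]-.122)<.006)&(abs(X[...,0]-.476)<.035)&(abs(X[...,1]-y0)<.035)
    cc=cv2.minEnclosingCircle(X[t][:,:2].astype(np.float32))
    print(k,np.median(X[t][:,2]),np.round(cc[0],4),round(cc[1],4),"rackframe",(R@(np.array(cc[0])-[.476,.0085])).round(4),np.median(p[t],0))
p,d,c=cam("side"); save("side4.png",p); X=cloud(d,c)
t=(np.hypot(X[...,0]-.483,X[...,1]-.403)<.035)&(X[...,2]<.25); print("flap z spread",np.percentile(X[t][:,2],[1,50,99]))
E
```

```text
right 0.12197526286736499 [ 0.4792 -0.0664] 0.0151 rackframe [ 0.0015 -0.075 ] [ 29.  69. 127.]
mid 0.12193499689104675 [0.4774 0.0085] 0.0149 rackframe [ 0.0014 -0.0001] [208. 194.  10.]
left 0.12179709599939503 [0.4751 0.0829] 0.0151 rackframe [0.0008 0.0744] [211.  42.  33.]
flap z spread [0.19592631 0.19855303 0.20125912]
```

View pics/side4.png

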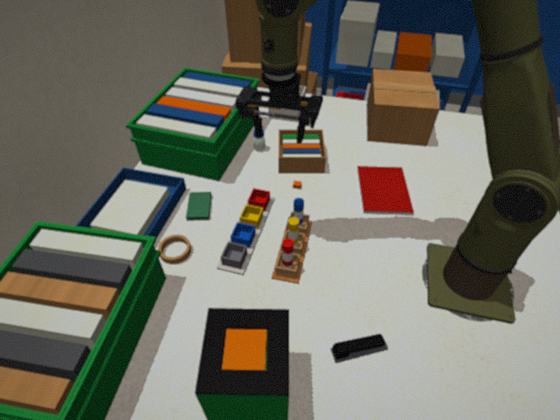

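The side view shows blue (299,206), yellow (294,225) and red (288,245) upright in the rack. All four pots are empty and the flap at (245,349) is level. All measurements are within 2 mm of nominal, so I hand the job in.

```bash
python3 -c "
from plant import r
print(r.finish_job())"
```

```text
the job is handed in; nothing more can be done
None
```

The red, yellow and blue sticks stand upright in the rack in reverse order, each within 2 mm of its cell centre, the grey stick is in the bin with the flap shut, and the job was handed in at about 27 s; no verdict was returned.

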